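# Lay a jar on the sloping drip board against a wedge chock

### The arm

A 6-joint arm with a two-finger parallel gripper is mounted at the origin on the work surface. World frame = base frame: x ahead of the robot, y to its left, z up, the work surface at z = 0. Lengths are in m, angles in degrees, forces in N, time in s.
With the tool pointing down it reaches from about 0.375 to 0.9 m from the base axis. Payload 3.1 kg.
Tool frame: the origin (TCP) lies at the centre of the arm's flange, where the gripper is bolted on; the fingertips stand 182 mm ahead of it and the grasp point (between the pads) lies bot.grip_point_offset ahead of it (bot.grip_point_offset is the distance from the TCP to the grasp point, in m); x points along the fingers, z is the direction in which the jaws open and shut, and the axes are right-handed (so a half turn about x gives the same grasp; the last joint's range is limited). The gripper opens to 87 mm and grips with 3 to 60 N. Pads are 19 mm wide; open, the fingers measure 117 mm over their backs; the gripper's body (75 mm by 190 mm) begins 51 mm behind the grasp point.
Start: joints at [64.773, 30.224, 82.088, -0, 67.689, -10.227], TCP at [0.162, 0.604, 0.405] pointing down, gripper open.
Joint ranges: [-176.69, 176.69], [-43.24, 126.21], [12.49, 139.97], [-82, 262], [0, 151.66], [-163.58, 163.58]. Speed limits (degrees/s): [159.86, 159.86, 180, 180, 180, 180].

### API

Orientations are given as a 3x3 rotation matrix whose columns are the frame's x, y, z axes.
In Python, from rig import bot gives the robot as it stands.
- The arm moves only by the tool step_arm, never from a script. Its argument "motion" is a list that holds one entry, the list of rows, each a list of 7 numbers: the turn, a rotation vector about the world's x, y, z in degrees, then the shift along the world's x, y, z in mm, then the finger opening in mm, from 0 to 87. A call has 1 to 12 rows; each row is the pose to reach, as a shift and turn from the pose commanded when the call began; what a row does not reach only later rows make up. A row lasts 1/12 s, in which the tool goes at most 41.7 mm and 7.16 degrees, less where a joint would pass 70% of its speed; a pose out of reach is approached as far as the arm can. A call with a gripper value outside its range is refused whole. The fingers move at their own pace and stop on an object; the grip force is fixed at half the most. Time passes only in rows, so rows that repeat a pose let the fingers close. It gives the time, the measured TCP pose, the force and the opening at its end, in the units of the state.
- bot.read_state(): the state, without advancing time (a new reading comes with each control period).
- bot.capture(name): name is "scene" or "top" or "wrist"; returns a dict with "frame" (420x560x3 uint8, red, green, blue), "range_z" (420x560 float32, m along the optical axis (not along the pixel's ray), 0 where there is no reading), "fx", "fy", "cx", "cy" (pixels), "cam_to_world" (4x4, takes a point from camera to world coordinates). Camera axes: x right, y down, z forward; pixel columns grow to the right and rows downward; lengths in m; the calibration is good to about 2 mm. A picture is of the moment at which its call begins.
- bot.hand_in(): hands the job in, once; it reports no verdict.
The state is a dict: "time_s": time; "joint_positions": joint angles; "qvel": joint speeds; "tau": joint torques, N m; "position": TCP position; "tcp_rot": TCP orientation; "force": force on the tool from outside, world axes, zero at the start; "moment": the same for the moment, N m; "opening": opening from 0.0 (shut) to 1.0 (fully open).
Only numpy, scipy, OpenCV 4.12 (cv2) and the standard library are available. Lean on these libraries where they do the work, as an engineer would, in place of code of your own. Each camera call takes 0.05 s, during which the arm holds its last target.

### The job

The closed sample jar lying on its side in the wooden cradle is to be left on its side on the grey sloping drip board for a leak check, where it would roll off by itself. First put the wooden wedge on the board, on its lower half, with the wedge's sloping face uphill. Then lower the jar onto the board lying across the slope, centred on the wedge and close against its sloping face, and only then let go, so that the wedge keeps it from rolling; the jar must never fall to the bench.

Things in the scene. Friction and masses are not known exactly. Their poses are not given: they have to be found in the camera images.
- jar: The one jar lying on its side, in the cradle (two equal ones stand on the bench): closed white ceramic cylinder, aluminium lid, diameter 60 mm, 56 mm over its flat ends, about 0.25 kg. Origin at its middle, on its axis; its y is the cylinder's axis (lid at +y), x and z may point anywhere around it. Both ends overhang the cradle and can be gripped from above.
- chock: Wooden wedge, loose, 60 mm long (x), 34 wide (y), 32 high, about 0.15 kg. Origin: centre of its underside. Its -x face slopes at 40 degrees from the toe at x = -30 mm to full height at x = +8; from there to +30 the top is flat. Sides flat, parallel, to grip from above. A jar touching the slope on the same surface has its axis at x = -41, z = +30 mm. (The other wooden block has no slope.)
- board: Grey flat drip board (dark stripes along x, one across at the low edge) fixed to the bench, 220 mm long (x), 180 wide (y), no rims. Origin on the bench under its middle, z upright. Its top slopes down by 6 degrees towards its +x: 40 mm above the bench at the middle, 51 at the high (-x) edge, 28 at the low (+x) edge, level along y. The low edge is the one away from the robot.
- cradle: Light wooden V-cradle fixed to the bench, 90 mm long (x), 34 wide (y), up to 35 high, holding the jar with the jar's axis along the cradle's y, 46 mm above the bench. Origin: centre of its underside.
Not all that is in view belongs to the job. What is shaped like the chock but blue is not meant.

How it is judged:
By the outcome, as a careful person would: the job done as asked, in the order asked, and still so for the second after the job is handed in, with the robot touching nothing.
It also fails if it takes over 51 s, if anything falls off the work surface, if the arm or the gripper's body presses on something with over 40 N, if the wrist force passes 120 N, or if a joint passes its speed limit or range.

## Working session

There is one attempt and no reset: what is moved stays moved. The work goes in short steps, Python scripts to look and compute and a tool call to move; the robot and the scene stay as the last step left them, time stands still between calls to the robot, and variables do not carry over. Pictures are saved under pics/ and viewed, and the job is handed in when it is done.

Besides the shell and the picture viewer there is one more tool, called after "Request:" as name(argument=value, ...) on one line, values as JSON. step_arm: Moves the arm, as the interface text tells. Its arguments: {"type":"object","properties":{"motion":{"type":"array"}},"required":["motion"]}

```bash
ls; mkdir -p pics; cat > h.py <<'E'
import numpy as np, cv2
from rig import bot
def cap(n,fn=None):
    c=bot.capture(n)
    if fn: cv2.imwrite('pics/'+fn,c['frame'][:,:,::-1])
    return c
def cloud(c):
    z=c['range_z'].astype(float);h,w=z.shape
    v,u=np.mgrid[:h,:w]
    p=np.stack([(u-c['cx'])/c['fx']*z,(v-c['cy'])/c['fy']*z,z,np.ones_like(z)],-1)
    P=p@np.array(c['cam_to_world']).T
    P=P[...,:3]; P[z==0]=np.nan
    return P
E
python3 - <<'E'
from h import *
import pickle
for n in ['scene','top']:
    c=cap(n,n+'0.png'); pickle.dump(c,open(n+'0.pkl','wb')); print(n,np.round(c['cam_to_world'],3).tolist(),c['fx'])
s=bot.read_state(); print(s, bot.grip_point_offset)
E
```

```text
pics
scene [[-0.388, 0.71, -0.587, 1.054], [0.922, 0.291, -0.257, 0.264], [-0.011, -0.641, -0.767, 0.776], [0.0, 0.0, 0.0, 1.0]] 473.28905405940213
top [[-0.008, -0.996, 0.088, 0.421], [-1.0, 0.007, -0.009, 0.016], [0.008, -0.088, -0.996, 1.064], [0.0, 0.0, 0.0, 1.0]] 433.91056289664164
{'time_s': 0.1, 'joint_positions': array([ 6.47740702e+01,  3.02734575e+01,  8.21476710e+01, -1.48105104e-03,
        6.76886615e+01, -1.02267902e+01]), 'qvel': array([-0.09734819, -0.15105287, -0.22442548, -0.08656768, -0.04941786,
        0.02225691]), 'tau': array([ 3.19249721e-04, -4.40988350e+01, -1.77151000e+01,  6.35317387e-02,
        5.33801469e-02, -5.00309375e-05]), 'position': array([0.16159265, 0.60343994, 0.40387872]), 'tcp_rot': array([[-7.95027664e-04, -9.65932133e-01,  2.58794287e-01],
       [-1.74364832e-03,  2.58795314e-01,  9.65930611e-01],
       [-9.99998164e-01,  3.16695332e-04, -1.88999538e-03]]), 'force': array([ 0.32046244, -0.29876694, -0.13160762]), 'moment': array([0.01586215, 0.05240251, 0.00999996]), 'opening': 0.9961006942008358} 0.1635
```

View pics/scene0.png

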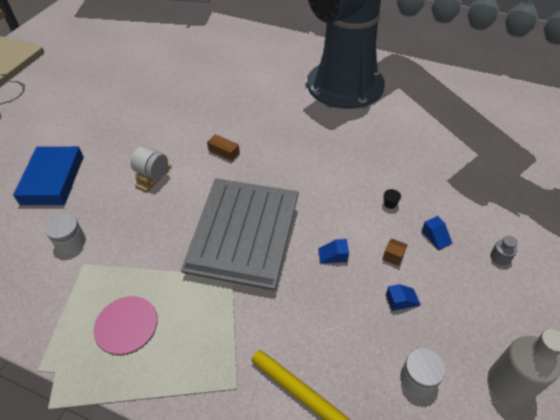

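View pics/top0.png

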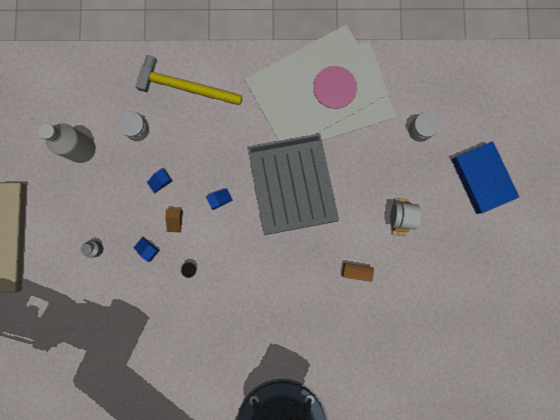

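Top view: the jar lies in the cradle at (405,215) and the board is around (293,184). The brown blocks are at (174,220) and (358,272). The blue wedges at (159,181), (219,198) and (146,249) are decoys. Next I'll enlarge the crops and measure.

```bash
python3 - <<'E'
from h import *
import pickle
T=pickle.load(open('top0.pkl','rb'));S=pickle.load(open('scene0.pkl','rb'))
def crop(c,u,v,r=28,s=380):
    f=c['frame'][v-r:v+r,u-r:u+r,::-1]; return cv2.resize(f,(s,s),interpolation=cv2.INTER_CUBIC)
a=np.hstack([crop(T,174,220),crop(T,358,272)]);b=np.hstack([crop(S,395,252,28,),crop(S,223,148)])
cv2.imwrite('pics/crop1.png',cv2.resize(np.vstack([a,b]),(600,600)))
a=np.hstack([crop(T,405,215,32),crop(S,150,165,32)]);cv2.imwrite('pics/crop2.png',a)
PT=cloud(T);PS=cloud(S)
for n,P,c,pts in [('top',PT,T,[(174,220),(358,272)]),('scene',PS,S,[(395,252),(223,148)])]:
    hsv=cv2.cvtColor(c['frame'],cv2.COLOR_RGB2HSV)
    for (u,v) in pts:
        print(n,(u,v),np.round(P[v,u],4),hsv[v,u])
        sl=np.s_[v-22:v+22,u-22:u+22]
        p=P[sl].reshape(-1,3);hh=hsv[sl].reshape(-1,3)
        m=(hh[:,1]>120)&(hh[:,0]<20)
        p=p[m]; p=p[np.isfinite(p).all(1)]; 
        print(len(p),p.min(0).round(4),p.max(0).round(4))
        r=cv2.minAreaRect((p[:,:2]*1000).astype(np.float32)); print(r)
        q=p[p[:,2]>.008]; 
        if len(q)>5: print('z pct',np.percentile(q[:,2],[5,25,50,75,95]).round(4))
        t=p[p[:,2]>np.percentile(p[:,2],95)-.004]; print('top rect',cv2.minAreaRect((t[:,:2]*1000).astype(np.float32)))
# bench check
for P in (PT,PS):
    z=P[...,2]; print('bench median z',np.nanmedian(z))
E
```

```text
top (174, 220) [0.4844 0.2528 0.03  ] [ 15 162  96]
321 [0.459  0.2397 0.0035] [0.5109 0.2749 0.0366]
((484.9454345703125, 257.0381164550781), (32.19981384277344, 52.49465560913086), 85.2428207397461)
z pct [0.01   0.0181 0.0282 0.0313 0.0338]
top rect ((498.04010009765625, 256.79412841796875), (30.924257278442383, 26.00840187072754), 82.45755004882812)
top (358, 272) [ 0.3584 -0.1823  0.0354] [ 14 166 114]
397 [ 0.339  -0.2171  0.0224] [ 0.3771 -0.1474  0.0354]
((358.2652282714844, -182.72227478027344), (69.27664184570312, 31.707584381103516), 80.54014587402344)
z pct [0.027  0.0289 0.0302 0.0316 0.0334]
top rect ((358.2793884277344, -182.17910766601562), (68.27021026611328, 31.445547103881836), 80.90705108642578)
scene (395, 252) [0.5085 0.2588 0.0333] [ 14 164 121]
354 [0.4649 0.2409 0.0039] [0.5157 0.2736 0.0353]
((489.9127197265625, 258.41375732421875), (31.89158058166504, 50.144351959228516), 84.8509292602539)
z pct [0.0112 0.0203 0.0301 0.0325 0.034 ]
top rect ((501.0423889160156, 257.3316345214844), (31.88204002380371, 25.735342025756836), 85.45783996582031)
scene (223, 148) [ 0.3725 -0.1759  0.0278] [ 14 160 102]
457 [ 0.3423 -0.2169  0.0055] [ 0.3832 -0.1477  0.0355]
((362.8990783691406, -181.6827392578125), (67.08201599121094, 34.191959381103516), 79.63268280029297)
z pct [0.0116 0.0212 0.0287 0.0306 0.0324]
top rect ((362.1082763671875, -182.4438934326172), (65.75379943847656, 31.914310455322266), 80.67642974853516)
bench median z 0.00022267441853118797
bench median z 0.0009339253419942684
```

View pics/crop1.png

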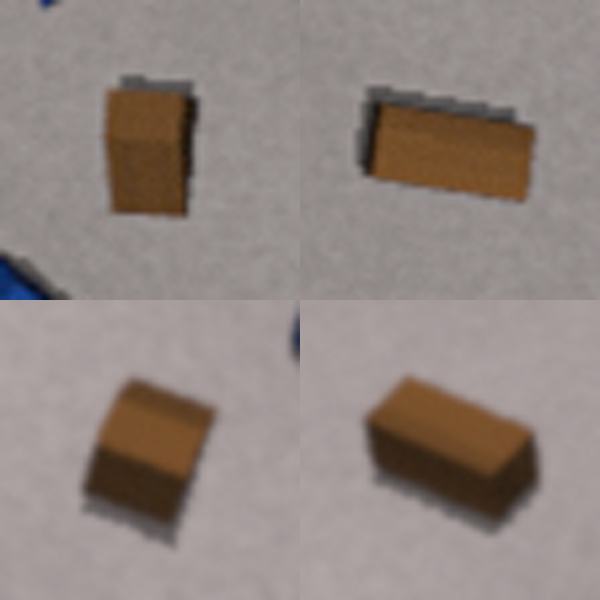

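View pics/crop2.png

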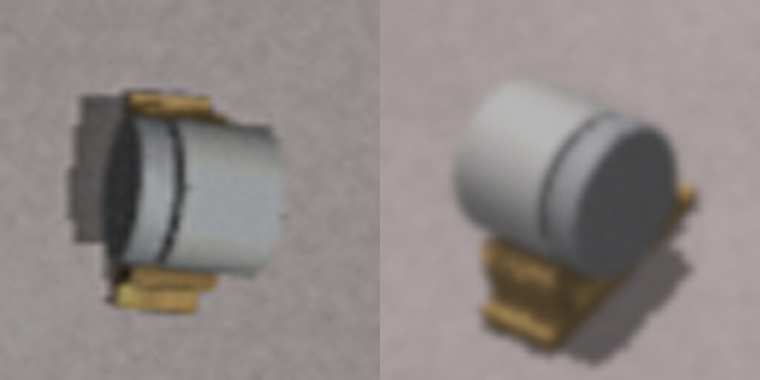

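The crop shows a sloping face on the near side of the block at top (174,220), so it is the chock, with its slope towards the robot. The block at (358,272) is flat all over. Now I'll fit models of the jar, chock, board and cradle.

```bash
cat > fit.py <<'E'
from h import *
from scipy.optimize import least_squares
R=np.radians
def loc(p,x,y,yaw):
    c,s=np.cos(yaw),np.sin(yaw); d=p[:,:2]-[x,y]
    return np.stack([d[:,0]*c+d[:,1]*s,-d[:,0]*s+d[:,1]*c,p[:,2]],1)
def sd_chock(q):
    s40,c40=np.sin(R(40)),np.cos(R(40))
    pl=[q[:,0]-.03,-q[:,0]-.03,abs(q[:,1])-.017,q[:,2]-.032,-s40*(q[:,0]+.03)+c40*q[:,2]]
    return np.max(pl,0)
def sd_board(q):
    s,c=np.sin(R(6)),np.cos(R(6))
    return np.max([abs(q[:,0])-.11,abs(q[:,1])-.09,s*q[:,0]+c*(q[:,2]-.0397)],0)
def sd_jar(q,zc=.046):
    r=np.hypot(q[:,0],q[:,2]-zc)
    return np.max([r-.03,abs(q[:,1])-.028],0)
def fit(p,sd,x0,zfree=True):
    x0=list(x0)+[0.0]
    f=lambda a: np.r_[sd(loc(p-[0,0,a[3]],*a[:3]))*1000, a[3]*200]
    best=least_squares(f,x0,loss='soft_l1',f_scale=1.0,x_scale=[.01,.01,.1,.01])
    r=f(best.x)[:-1]
    return best.x,np.sqrt(np.mean(np.minimum(abs(r),5)**2)),len(p)
E
python3 - <<'E'
from fit import *
import pickle
D={n:pickle.load(open(n+'0.pkl','rb')) for n in('top','scene')}
P={n:cloud(D[n]) for n in D}
def sel(n,lo,hi,hs=None):
    p=P[n];m=np.isfinite(p).all(-1)&(p>=lo).all(-1)&(p<=hi).all(-1)
    if hs:
        h=cv2.cvtColor(D[n]['frame'],cv2.COLOR_RGB2HSV); m&=hs(h)
    return p[m]
brown=lambda h:(h[...,1]>110)&(h[...,0]<22)
grey=lambda h:(h[...,1]<60)
sets={'chock':(sd_chock,[.43,.21,.004],[.54,.30,.05],brown,(.485,.257,0.0)),
'jar':(sd_jar,[.44,-.36,.037],[.58,-.22,.1],grey,(.51,-.29,0.0)),
'board':(sd_board,[.4,-.2,.012],[.75,.2,.056],grey,(.57,-.03,0.1))}
for k,(sd,lo,hi,hs,x0) in sets.items():
    ps=[sel(n,lo,hi,hs) for n in P]
    for lab,p in zip(['top','scene','both'],ps+[np.vstack(ps)]):
        x,e,n=fit(p,sd,x0); print(k,lab,np.round(x[:2],4),'yaw',round(np.degrees(x[2]),2),'dz',round(x[3],4),'rms',round(e,2),n, p.min(0).round(3),p.max(0).round(3))
E
```

```text
chock top [0.4816 0.2593] yaw -4.71 dz -0.0003 rms 1.44 326 [0.459 0.24  0.004] [0.511 0.275 0.037]
chock scene [0.4828 0.2567] yaw -4.96 dz 0.0006 rms 0.99 360 [0.465 0.241 0.004] [0.516 0.274 0.035]
chock both [0.4828 0.2592] yaw -4.87 dz 0.0004 rms 1.27 686 [0.459 0.24  0.004] [0.516 0.275 0.037]
jar top [ 0.4908 -0.2928] yaw -5.56 dz -0.0003 rms 1.36 693 [ 0.46  -0.321  0.038] [ 0.522 -0.262  0.08 ]
jar scene [ 0.4913 -0.2942] yaw -5.9 dz -0.0003 rms 1.26 815 [ 0.466 -0.326  0.037] [ 0.525 -0.262  0.079]
jar both [ 0.4911 -0.2937] yaw -5.76 dz -0.0002 rms 1.34 1508 [ 0.46  -0.326  0.037] [ 0.525 -0.262  0.08 ]
board top [ 0.572  -0.0284] yaw 10.45 dz 0.0002 rms 1.8 6768 [ 0.449 -0.136  0.017] [0.694 0.179 0.055]
board scene [ 0.5715 -0.03  ] yaw 10.23 dz 0.0007 rms 1.37 9143 [ 0.448 -0.138  0.012] [0.696 0.179 0.055]
board both [ 0.5716 -0.0298] yaw 10.2 dz 0.0005 rms 1.58 15911 [ 0.448 -0.138  0.012] [0.696 0.179 0.055]
```

Request:
step_arm(motion=[[[0,0,2,30,-32,-10,70],[0,0,5,80,-80,-30,70],[0,0,8,115,-115,-45,65],[0,0,10,145,-150,-60,60],[0,0,10,175,-180,-75,60],[0,0,10,205,-212,-85,60],[0,0,10,235,-243,-95,60],[0,0,10,262,-272,-105,60],[0,0,10,288,-300,-112,60],[0,0,10,308,-325,-118,60],[0,0,10,322,-340,-122,60],[0,0,10,328,-346,-125,60]]])

```text
time_s: 1.1
position: [0.4913, 0.2554, 0.279]
tcp_rot: [[-0.0, -0.996, 0.088], [-0.0, 0.088, 0.996], [-1.0, 0.0, -0.0]]
force: [0.3, 1.3, 0.2]
opening: 0.69
```

```bash
python3 - <<'E'
from fit import *
c=cap('wrist','w1.png'); P=cloud(c)
h=cv2.cvtColor(c['frame'],cv2.COLOR_RGB2HSV)
m=(h[...,1]>110)&(h[...,0]<22)&np.isfinite(P).all(-1)&(P>=[.43,.2,.004]).all(-1)&(P<=[.54,.31,.05]).all(-1)
x,e,n=fit(P[m],sd_chock,(.482,.258,-.08)); print(np.round(x,4),np.degrees(x[2]),e,n)
s=bot.read_state();print(s['time_s'],s['position'],s['tcp_rot'].round(4).tolist(),s['joint_positions'].round(1),s['opening']*87,s['force'])
E
```

```text
[ 0.4828  0.2565 -0.0665 -0.0011] -3.81066476514782 0.6166311526438372 2668
1.15 [0.49549779 0.2519638  0.27788743] [[0.0037, -0.9958, 0.0913], [-0.0023, 0.0913, 0.9958], [-1.0, -0.0039, -0.002]] [ 15.5  35.3  98.4  -0.3  46.2 -69.1] 60.009354832512365 [ 3.91644844 -1.1126876  -0.60978302]
```

View pics/w1.png

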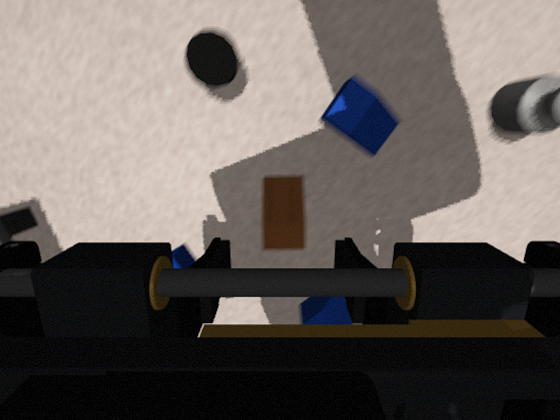

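The wrist view shows the chock at (284,212), between the fingers, with blue wedges close by but clear. Going down.

Request:
step_arm(motion=[[[0,0,0,1,-1,-10,65],[0,0,0,1,-1,-25,65],[0,0,0,1,-1,-40,65],[0,0,0,1,-1,-50,65],[0,0,0,1,-1,-55,65],[0,0,0,1,-1,-55,65],[0,0,0,1,-1,-55,65]]])

```text
time_s: 1.73
position: [0.4903, 0.2573, 0.2247]
tcp_rot: [[-0.0, -0.996, 0.086], [-0.0, 0.086, 0.996], [-1.0, 0.0, -0.0]]
force: [0.1, -0.4, 0.4]
opening: 0.748
```

```bash
python3 - <<'E'
from fit import *
c=cap('wrist'); P=cloud(c)
h=cv2.cvtColor(c['frame'],cv2.COLOR_RGB2HSV)
m=(h[...,1]>110)&(h[...,0]<22)&np.isfinite(P).all(-1)&(P>=[.43,.2,.004]).all(-1)&(P<=[.54,.31,.05]).all(-1)
x,e,n=fit(P[m],sd_chock,(.482,.258,-.08)); print(np.round(x,4),np.degrees(x[2]),e,n)
s=bot.read_state();print(s['time_s'],s['position'],s['tcp_rot'].round(4).tolist(),s['opening']*87,s['force'],s['qvel'].round(2))
E
```

```text
[ 0.4829  0.2593 -0.0666 -0.0011] -3.8182493193711196 0.7241607837364433 4092
1.7833 [0.49060055 0.25724678 0.22510328] [[0.0006, -0.9963, 0.0863], [0.0002, 0.0863, 0.9963], [-1.0, -0.0006, 0.0003]] 64.79016182050735 [ 0.90723998 -0.90680772  0.28564809] [-0.29 -0.64 -0.36 -0.01 -0.01 -0.05]
```

Request:
step_arm(motion=[[[0,0,0,0,1,-12,65],[0,0,0.5,0,1,-26,65],[0,0,0.5,0,1,-35,65],[0,0,0.5,0,1,-39,65],[0,0,0.5,0,1,-39,65],[0,0,0.5,0,1,-39,45],[0,0,0.5,0,1,-39,28],[0,0,0.5,0,1,-39,20],[0,0,0.5,0,1,-39,20],[0,0,0.5,0,1,-39,20],[0,0,0.5,0,1,-39,20]]])

```text
time_s: 2.7
position: [0.4908, 0.2577, 0.1861]
tcp_rot: [[0.001, -0.997, 0.079], [0.0, 0.079, 0.997], [-1.0, -0.001, 0.0]]
force: [-0.6, 0.2, 1.6]
opening: 0.387
```

```bash
python3 - <<'E'
from fit import *
s=bot.read_state();print(s['time_s'],s['position'],s['tcp_rot'].round(4).tolist(),s['opening']*87,s['force'],s['moment'])
E
```

```text
2.7 [0.49081628 0.2577134  0.18607627] [[0.0006, -0.9969, 0.0786], [0.0002, 0.0786, 0.9969], [-1.0, -0.0006, 0.0003]] 33.64295885299161 [-0.63727088  0.19588176  1.63209557] [ 0.08213662 -0.00178574  0.02037895]
```

```bash
python3 - <<'E'
import numpy as np
from scipy.spatial.transform import Rotation as Ro
yb=np.array([-np.sin(np.radians(10.3)),np.cos(np.radians(10.3)),0])
print((Ro.from_rotvec(yb*6,degrees=True)*Ro.from_euler('z',14.8,degrees=True)).as_rotvec(degrees=True))
E
```

```text
[-0.3044026   6.00899586 14.78644238]
```

Request:
step_arm(motion=[[[0,0,0,0,0,4,20],[0,0,0,0,0,12,20],[0,0,0,0,0,25,20],[0,0,0,0,0,42,20],[0,0,0,0,0,60,20],[0,0,0,0,0,78,20],[0,0,0,0,0,94,20],[0,0,0,0,0,106,20],[0,0,0,0,0,112,20],[0,0,0,0,0,114,20]]])

```text
time_s: 3.53
position: [0.4908, 0.2577, 0.3012]
tcp_rot: [[0.002, -0.997, 0.078], [0.001, 0.078, 0.997], [-1.0, -0.002, 0.001]]
force: [-0.1, 0.1, -2.5]
opening: 0.387
```

Request:
step_arm(motion=[[[0,0,0.5,5,-9,0,20],[0,0.5,2,18,-32,0,20],[0,1.2,4,36,-63,0,20],[0,2,6,55,-96,0,20],[0,3,8,75,-130,0,20],[-0.2,4,10,94,-164,0,20],[-0.3,5,12,112,-196,0,20],[-0.3,5.6,13.5,129,-225,0,20],[-0.3,6,14.8,142,-248,0,20],[-0.3,6,14.8,151,-264,0,20],[-0.3,6,14.8,156,-272,0,20],[-0.3,6,14.8,157,-274,0,20]]])

```text
time_s: 4.53
position: [0.6481, -0.0175, 0.299]
tcp_rot: [[-0.103, -0.979, -0.177], [-0.018, -0.176, 0.984], [-0.995, 0.105, 0.0]]
force: [-0.7, 0.7, -1.5]
opening: 0.39
```

Request:
step_arm(motion=[[[0,0,0,0,0,0,20],[0,0,0,0,0,-10,20],[0,0,0,0,0,-25,20],[0,0,0,0,0,-40,20],[0,0,0,0,0,-50,20],[0,0,0,0,0,-55,20],[0,0,0,0,0,-55,20],[0,0,0,0,0,-55,20]]])

```text
time_s: 5.2
position: [0.6476, -0.0157, 0.2446]
tcp_rot: [[-0.103, -0.978, -0.18], [-0.019, -0.179, 0.984], [-0.994, 0.105, 0.0]]
force: [-0.2, 0.2, -2.3]
opening: 0.383
```

```bash
python3 - <<'E'
from fit import *
import pickle
from scipy.spatial.transform import Rotation as Ro
s=bot.read_state();print(s['time_s'],s['position'],s['tcp_rot'].round(4).tolist(),s['opening']*87,s['force'],s['moment'])
for n in('scene','wrist','top'):
    c=cap(n,n+'2.png');pickle.dump(c,open(n+'2.pkl','wb'))
    P=cloud(c)
    h=cv2.cvtColor(c['frame'],cv2.COLOR_RGB2HSV)
    for k,sd,hs,lo,hi,x0 in [('board',sd_board,h[...,1]<60,[.43,-.2,.012],[.72,.12,.056],(.5716,-.03,.18))]:
        m=hs&np.isfinite(P).all(-1)&(P>=lo).all(-1)&(P<=hi).all(-1)
        x,e,q=fit(P[m],sd,x0);print(n,k,x.round(4),np.degrees(x[2]).round(2),e,q)
E
```

```text
5.2 [ 0.64762525 -0.01565461  0.24463569] [[-0.1031, -0.9783, -0.1798], [-0.0185, -0.1789, 0.9837], [-0.9945, 0.1047, 0.0003]] 33.310437698961245 [-0.20408323  0.17697453 -2.29980947] [ 0.01922778 -0.09873345 -0.03459017]
scene board [ 0.5715 -0.0304  0.1793  0.0007] 10.27 1.3276871537535084 4794
wrist board [ 0.5712 -0.0288  0.1684 -0.0007] 9.65 0.6756193604282483 68897
top board [ 0.5738 -0.0266  0.1922  0.    ] 11.01 1.7831015780636408 493
```

View pics/scene2.png

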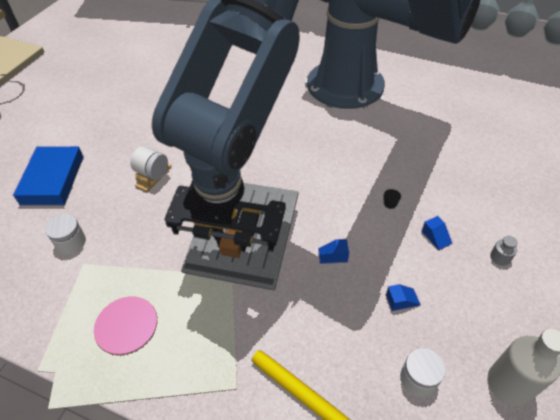

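View pics/wrist2.png

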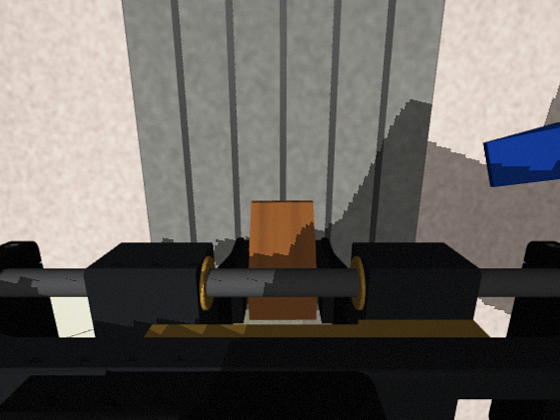

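The wrist view shows the chock centred on the middle stripe (283,200), with its slope facing uphill. I'll lower it and watch the force.

Request:
step_arm(motion=[[[0,0,0,0,0,-8,20],[0,0,0,0,0,-16,20],[0,0,0,0,0,-21,20],[0,0,0,0,0,-23,20],[0,0,0,0,0,-24,20],[0,0,0,0,0,-25,20],[0,0,0,0,0,-25,20],[0,0,0,0,0,-25,20]]])

```text
time_s: 6.02
position: [0.6478, -0.0163, 0.2199]
tcp_rot: [[-0.102, -0.979, -0.179], [-0.019, -0.178, 0.984], [-0.995, 0.104, -0.0]]
force: [0.1, -0.1, -2.2]
opening: 0.386
```

Request:
step_arm(motion=[[[0,0,0,0,0,-0.5,20],[0,0,0,0,0,-1,20],[0,0,0,0,0,-1,20],[0,0,0,0,0,-1,20]]])

```text
time_s: 6.35
position: [0.6479, -0.0163, 0.2192]
tcp_rot: [[-0.102, -0.979, -0.179], [-0.019, -0.178, 0.984], [-0.995, 0.104, -0.0]]
force: [0.1, -0.8, 0.3]
opening: 0.389
```

Contact: Fz went from -2.2 to 0.3. I'll press slightly and release. The jaws will open only to about 55 mm, then the tool backs out along its axis.

Request:
step_arm(motion=[[[0,0,0,0,0,-0.5,20],[0,0,0,0,0,-0.5,20],[0,0,0,0,0,-0.5,36],[0,0,0,0,0,-0.5,42],[0,0,0,0,0,-0.5,55],[0,0,0,0,0,-0.5,60],[0,0,0,0,0,-0.5,60],[0,0,0,1,0,10,60],[0,0,0,3,1,30,60],[0,0,0,6,1,55,60],[0,0,0,8,1,78,60],[0,0,0,8,1,82,60]]])

```text
time_s: 7.35
position: [0.6576, -0.0155, 0.3059]
tcp_rot: [[-0.094, -0.979, -0.179], [-0.02, -0.178, 0.984], [-0.995, 0.096, -0.003]]
force: [0.4, -0.2, 0.6]
opening: 0.689
```

```bash
python3 - <<'E'
from h import *
s=bot.read_state();print(s['time_s'],s['position'],s['joint_positions'].round(1),s['opening']*87,s['force'])
cap('wrist','w3.png')
E
```

```text
7.35 [ 0.6575778  -0.01548583  0.305886  ] [ -10.7   40.1   80.1   -2.4   64.9 -109.9] 59.969670568202154 [ 0.39304588 -0.21116032  0.59995182]
```

View pics/w3.png

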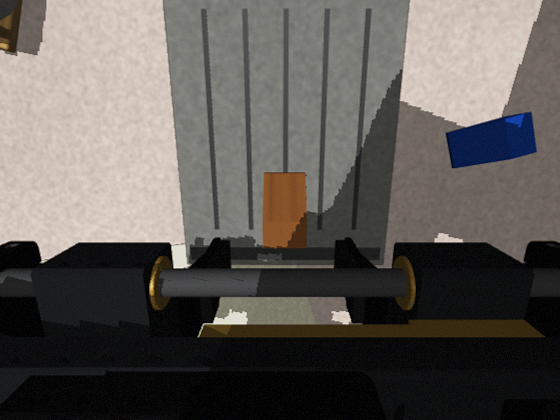

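Chock at (285,210), standing flat on the middle stripe. Next, the jar.

```bash
python3 - <<'E'
import numpy as np
from scipy.spatial.transform import Rotation as Ro
yb=np.array([-np.sin(np.radians(10.3)),np.cos(np.radians(10.3)),0])
tilt=Ro.from_rotvec(yb*6,degrees=True)
print((Ro.from_euler('z',-16.0,degrees=True)*tilt.inv()).as_rotvec(degrees=True))
E
```

```text
[  0.24157435  -6.01467624 -15.9853376 ]
```

Request:
step_arm(motion=[[[0,0,0,-5,-9,2,70],[0,-1,-2,-19,-32,4,80],[0,-2,-5,-38,-64,6,80],[0.1,-3,-8,-58,-98,8,80],[0.2,-4,-11,-79,-133,8,80],[0.2,-5,-13.5,-99,-167,8,80],[0.2,-5.6,-15,-118,-200,6,80],[0.2,-6,-16,-136,-229,4,80],[0.2,-6,-16,-149,-252,2,80],[0.2,-6,-16,-158,-268,0,80],[0.2,-6,-16,-164,-276,0,80],[0.2,-6,-16,-165,-279,0,80]]])

```text
time_s: 8.4
position: [0.4888, -0.2955, 0.2995]
tcp_rot: [[-0.003, -0.995, 0.102], [0.002, 0.102, 0.995], [-1.0, 0.003, 0.001]]
force: [-0.3, -0.1, 0.1]
opening: 0.921
```

Request:
step_arm(motion=[[[0,0,0,0,0,0,80],[0,0,0,0,0,0,80],[0,0,0,0,0,0,80]]])

```text
time_s: 8.65
position: [0.4912, -0.2931, 0.3006]
tcp_rot: [[-0.0, -0.995, 0.098], [0.0, 0.098, 0.995], [-1.0, 0.0, -0.0]]
force: [-0.7, -0.5, -0.6]
opening: 0.921
```

```bash
python3 - <<'E'
from fit import *
import pickle
s=bot.read_state();print(s['time_s'],s['position'],s['tcp_rot'].round(4).tolist(),s['joint_positions'].round(1),s['opening']*87,s['force'])
c=cap('wrist','w4.png');P=cloud(c);h=cv2.cvtColor(c['frame'],cv2.COLOR_RGB2HSV)
m=(h[...,1]<60)&np.isfinite(P).all(-1)&(P>=[.44,-.36,.037]).all(-1)&(P<=[.58,-.22,.085]).all(-1)
x,e,q=fit(P[m],sd_jar,(.491,-.294,-.1));print('jar',x.round(4),np.degrees(x[2]).round(2),e,q)
for n in('scene','top'):
    c=cap(n,n+'4.png');P=cloud(c);h=cv2.cvtColor(c['frame'],cv2.COLOR_RGB2HSV)
    m=(h[...,1]>100)&(h[...,0]<25)&np.isfinite(P).all(-1)&(P>=[.57,-.07,.037]).all(-1)&(P<=[.7,.04,.085]).all(-1)
    def sd(q):
        c6,s6=np.cos(R(6)),np.sin(R(6))
        z=q[:,2]-.0347
        return sd_chock(np.stack([c6*q[:,0]-s6*z,q[:,1],s6*q[:,0]+c6*z],1))
    x,e,q=fit(P[m],sd,(.6208,-.021,.18));print(n,'chock',x.round(4),np.degrees(x[2]).round(2),e,q)
E
```

```text
8.65 [ 0.4911652  -0.29313389  0.30061528] [[-0.0005, -0.9952, 0.0979], [0.0, 0.0979, 0.9952], [-1.0, 0.0005, -0.0]] [ -42.    34.2   95.1   -0.    50.7 -126.4] 80.16412197123182 [-0.65422966 -0.49248399 -0.57441334]
jar [ 0.4918 -0.291  -0.1044 -0.0015] -5.98 0.6938490849823347 5427
scene chock [ 6.208e-01 -2.190e-02  1.820e-01  3.000e-04] 10.43 0.9109502029659866 489
top chock [ 6.202e-01 -1.990e-02  1.247e-01  4.000e-04] 7.15 1.604637944741589 358
```

View pics/w4.png

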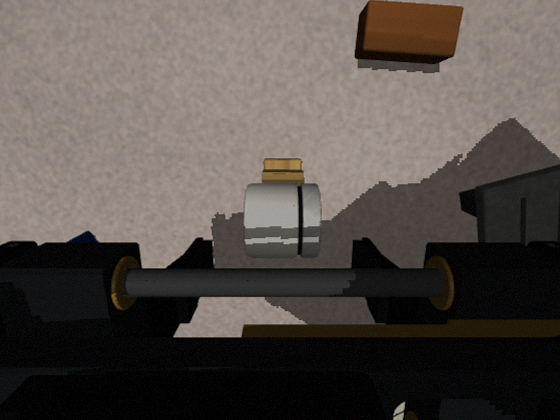

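View pics/scene4.png

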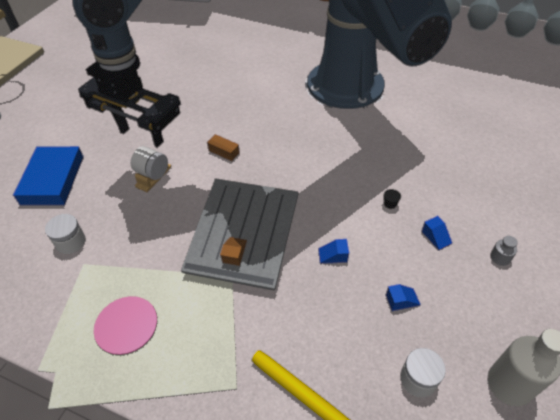

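Wrist view: the jar at (283,220) is centred between the jaws, with its lid on the right (+y). The chock stands on the board at scene (233,250). Lowering to grip the jar's ends.

Request:
step_arm(motion=[[[0,0,0,0,1,-10,80],[0,0,0,0,1,-26,80],[0,0,0,0,1,-44,80],[0,0,0,0,1,-62,80],[0,0,0,0,1,-77,80],[0,0,0,0,1,-87,80],[0,0,0,0,1,-91,80],[0,0,0,0,1,-91,80],[0,0,0,0,1,-91,80]]])

```text
time_s: 9.55
position: [0.491, -0.2933, 0.2098]
tcp_rot: [[0.0, -0.995, 0.099], [-0.001, 0.099, 0.995], [-1.0, -0.0, -0.001]]
force: [0.4, 0.2, -1.3]
opening: 0.918
```

Request:
step_arm(motion=[[[0,0,0,0,0,0,70],[0,0,0,0,0,0,62],[0,0,0,0,0,0,57],[0,0,0,0,0,0,53],[0,0,0,0,0,0,45],[0,0,0,0,0,0,40],[0,0,0,0,0,0,40],[0,0,0,0,0,0,40],[0,0,0,0,0,0,40]]])

```text
time_s: 10.3
position: [0.4908, -0.2934, 0.2102]
tcp_rot: [[0.0, -0.995, 0.099], [-0.001, 0.099, 0.995], [-1.0, -0.0, -0.001]]
force: [-0.8, 0.6, 6.5]
opening: 0.641
```

```bash
python3 - <<'E'
from h import *
s=bot.read_state();print(s['time_s'],s['position'],s['tcp_rot'].round(4).tolist(),s['opening']*87,s['force'])
E
```

```text
10.3 [ 0.49082564 -0.29340359  0.2101951 ] [[0.0003, -0.995, 0.0994], [-0.0011, 0.0994, 0.995], [-1.0, -0.0004, -0.0011]] 55.77617842239009 [-0.79434851  0.56323645  6.54077185]
```

Gripped: opening 55.8 mm against a 56 mm jar. Lift.

Request:
step_arm(motion=[[[0,0,0,0,0,3,40],[0,0,0,0,0,9,40],[0,0,0,0,0,19,40],[0,0,0,0,0,32,40],[0,0,0,0,0,47,40],[0,0,0,0,0,62,40],[0,0,0,0,0,76,40],[0,0,0,0,0,88,40],[0,0,0,0,0,96,40],[0,0,0,0,0,100,40],[0,0,0,0,0,100,40]]])

```text
time_s: 11.22
position: [0.4908, -0.2933, 0.3107]
tcp_rot: [[0.001, -0.995, 0.099], [-0.002, 0.099, 0.995], [-1.0, -0.001, -0.002]]
force: [-0.2, 0.2, -3.2]
opening: 0.644
```

```bash
python3 - <<'E'
from h import *
s=bot.read_state();print(s['time_s'],s['position'],s['tcp_rot'].round(4).tolist(),s['opening']*87,s['force'])
cap('wrist','w5.png')
E
```

```text
11.2167 [ 0.49080466 -0.29333856  0.31072641] [[0.0011, -0.9951, 0.0993], [-0.0017, 0.0993, 0.9951], [-1.0, -0.0012, -0.0016]] 56.02582006632604 [-0.21402107  0.18373531 -3.17312636]
```

View pics/w5.png

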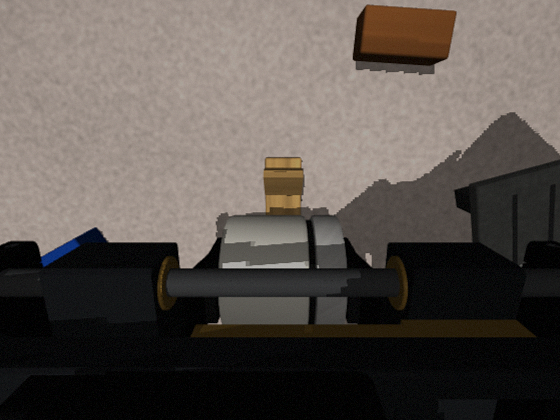

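The jar is held between the pads at (283,265), and the empty cradle is visible below at (284,185). Moving over the board.

Request:
step_arm(motion=[[[0,0,1,3,8,0,40],[0,0,2,10,29,0,40],[0,0,4,20,58,0,40],[0,0,6,31,91,0,40],[0,0,8,43,125,0,40],[0,0,10,54,158,0,40],[0,0,12,65,190,0,40],[0,0,14,75,218,0,40],[0,0,15,83,241,0,40],[0,0,16,88,256,0,40],[0,0,16,90,263,0,40],[0,0,16,91,265,0,40]]])

```text
time_s: 12.27
position: [0.5815, -0.0265, 0.3088]
tcp_rot: [[-0.002, -0.983, -0.181], [0.0, -0.181, 0.983], [-1.0, 0.002, 0.0]]
force: [-0.1, -0.2, -2.8]
opening: 0.639
```

Request:
step_arm(motion=[[[0,0,0,0,0,0,40],[0,0,0,0,0,-8,40],[0,0,0,0,0,-20,40],[0,0,0,0,0,-34,40],[0,0,0,0,0,-46,40],[0,0,0,0,0,-54,40],[0,0,0,0,0,-57,40],[0,0,0,0,0,-57,40],[0,0,0,0,0,-57,40]]])

```text
time_s: 13.02
position: [0.5819, -0.0286, 0.2527]
tcp_rot: [[0.0, -0.984, -0.178], [-0.001, -0.178, 0.984], [-1.0, -0.0, -0.001]]
force: [-0.2, -0.3, -3.2]
opening: 0.642
```

```bash
python3 - <<'E'
from h import *
s=bot.read_state();print(s['time_s'],s['position'],s['tcp_rot'].round(4).tolist(),s['opening']*87,s['force'])
c=cap('scene');f=c['frame'][140:320,150:390,::-1];cv2.imwrite('pics/s6.png',cv2.resize(f,(800,600)))
E
```

```text
13.0167 [ 0.5818698  -0.02864298  0.25272815] [[0.0001, -0.984, -0.1783], [-0.0007, -0.1783, 0.984], [-1.0, -0.0, -0.0007]] 55.84926158943964 [-0.19226003 -0.31944328 -3.15613147]
```

View pics/s6.png

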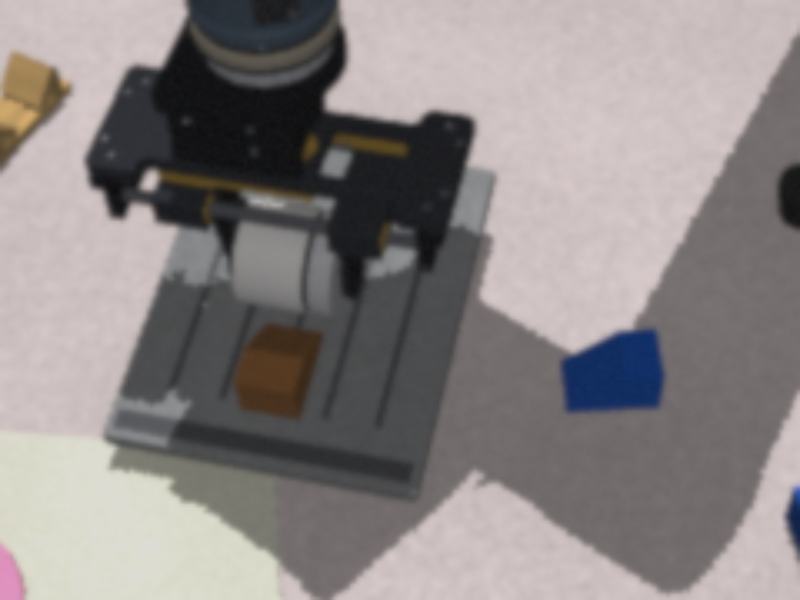

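The jar at (285,265) hangs uphill of the chock at (280,370) and is centred on it. Lowering slowly.

Request:
step_arm(motion=[[[0,0,0,0,0,-4,40],[0,0,0,0,0,-9,40],[0,0,0,0,0,-13,40],[0,0,0,0,0,-16,40],[0,0,0,0,0,-17,40],[0,0,0,0,0,-18,40],[0,0,0,0,0,-18,40],[0,0,0,0,0,-18,40]]])

```text
time_s: 13.73
position: [0.5818, -0.0283, 0.2347]
tcp_rot: [[0.0, -0.984, -0.179], [-0.001, -0.179, 0.984], [-1.0, 0.0, -0.001]]
force: [0.3, -1.1, -2.6]
opening: 0.644
```

Request:
step_arm(motion=[[[0,0,0,0,0,-0.5,40],[0,0,0,0,0,-1,40],[0,0,0,0,0,-1,40],[0,0,0,0,0,-1,40]]])

```text
time_s: 14.07
position: [0.5817, -0.0283, 0.2338]
tcp_rot: [[-0.0, -0.984, -0.179], [-0.001, -0.179, 0.984], [-1.0, 0.0, -0.001]]
force: [-0.1, 0.2, -3.1]
opening: 0.644
```

Request:
step_arm(motion=[[[0,0,0,0,0,-0.5,40],[0,0,0,0,0,-1,40],[0,0,0,0,0,-1,40],[0,0,0,0,0,-1,40]]])

```text
time_s: 14.4
position: [0.5818, -0.0283, 0.2334]
tcp_rot: [[0.0, -0.984, -0.179], [-0.001, -0.179, 0.984], [-1.0, -0.0, -0.001]]
force: [-2.1, 1.1, 3.7]
opening: 0.643
```

Contact with the board: Fz went from -3.1 to 3.7, and Fx is already -2.1. I'll nudge downhill along the slope to check the contact with the chock.

Request:
step_arm(motion=[[[0,0,0,0.5,0.1,0,40],[0,0,0,1,0.2,0,40],[0,0,0,1,0.2,0,40],[0,0,0,1,0.2,0,40]]])

```text
time_s: 14.73
position: [0.5822, -0.0282, 0.2333]
tcp_rot: [[-0.002, -0.984, -0.179], [-0.001, -0.179, 0.984], [-1.0, 0.002, -0.001]]
force: [-3.2, -0.7, 6.2]
opening: 0.644
```

```bash
python3 - <<'E'
from h import *
s=bot.read_state();print(s['time_s'],s['position'],s['opening']*87,s['force'])
c=cap('scene');f=c['frame'][190:280,180:300,::-1];cv2.imwrite('pics/s7.png',cv2.resize(f,(800,600),interpolation=cv2.INTER_CUBIC))
E
```

```text
14.7333 [ 0.5822024  -0.02824669  0.23332987] 55.98753391416482 [-3.17595498 -0.71728325  6.16268266]
```

View pics/s7.png

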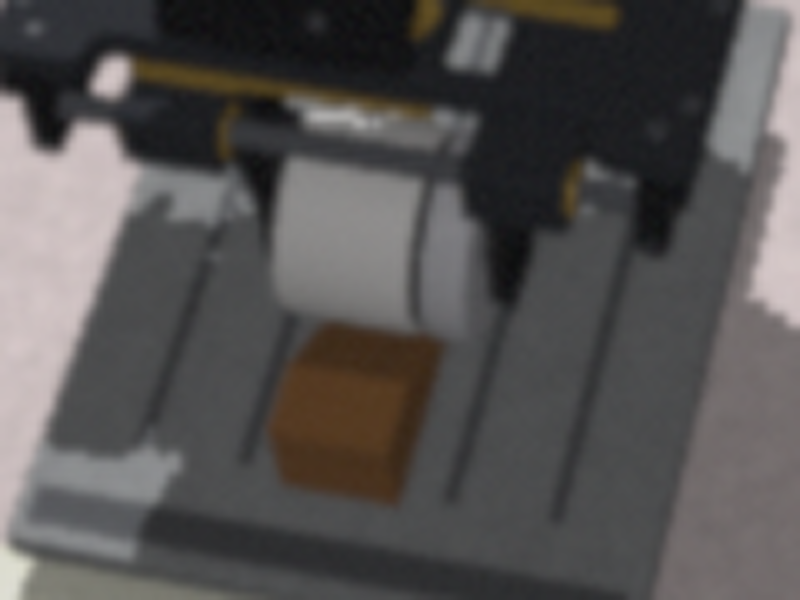

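The jar at (370,240) sits just at the wedge's toe and slope (380,345). One more mm to see whether the contact holds.

Request:
step_arm(motion=[[[0,0,0,0.5,0.1,0,40],[0,0,0,1,0.2,0,40],[0,0,0,1,0.2,0,40],[0,0,0,1,0.2,0,40]]])

```text
time_s: 15.12
position: [0.5831, -0.028, 0.2333]
tcp_rot: [[-0.002, -0.984, -0.179], [-0.001, -0.179, 0.984], [-1.0, 0.002, -0.001]]
force: [-3.5, -0.8, 5.0]
opening: 0.642
```

Request:
step_arm(motion=[[[0,0,0,0.5,0.1,0,40],[0,0,0,1,0.2,-0.1,40],[0,0,0,1,0.2,-0.1,40],[0,0,0,1,0.2,-0.1,40]]])

```text
time_s: 15.45
position: [0.5838, -0.0279, 0.2332]
tcp_rot: [[-0.003, -0.984, -0.179], [-0.001, -0.179, 0.984], [-1.0, 0.003, -0.001]]
force: [-4.1, -0.6, 6.6]
opening: 0.641
```

```bash
python3 - <<'E'
from fit import *
s=bot.read_state();print(s['time_s'],s['position'],s['opening']*87,s['force'])
for n in('scene','wrist'):
    c=cap(n,n+'8.png');P=cloud(c);h=cv2.cvtColor(c['frame'],cv2.COLOR_RGB2HSV)
    m=(h[...,1]>100)&(h[...,0]<25)&np.isfinite(P).all(-1)&(P>=[.57,-.07,.037]).all(-1)&(P<=[.7,.04,.07]).all(-1)
    def sd(q):
        c6,s6=np.cos(R(6)),np.sin(R(6))
        z=q[:,2]-.0347
        return sd_chock(np.stack([c6*q[:,0]-s6*z,q[:,1],s6*q[:,0]+c6*z],1))
    print(m.sum())
    if m.sum()>50:
        x,e,q=fit(P[m],sd,(.6208,-.021,.18));print(n,'chock',x.round(4),np.degrees(x[2]).round(2),e,q)
E
```

```text
15.45 [ 0.5838471  -0.02786778  0.23319452] 55.79836981446941 [-4.07049263 -0.60490805  6.62269951]
460
scene chock [ 6.210e-01 -2.190e-02  1.897e-01  5.000e-04] 10.87 0.9158617224392648 460
8
```

View pics/wrist8.png

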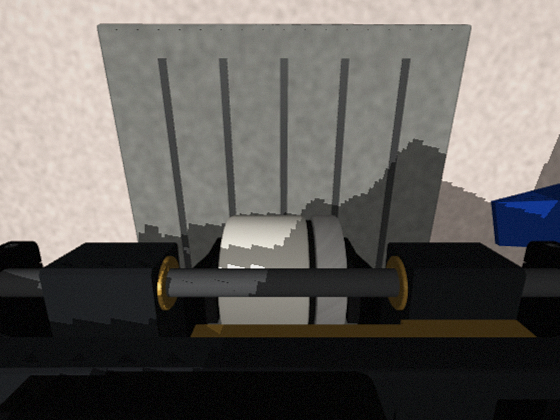

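Now about 0.6 mm past the computed touching position, the force is rising again and the chock hasn't moved. Release slowly and check before withdrawing.

Request:
step_arm(motion=[[[0,0,0,0,0,0,56],[0,0,0,0,0,0,58],[0,0,0,0,0,0,60],[0,0,0,0,0,0,64],[0,0,0,0,0,0,70],[0,0,0,0,0,0,76],[0,0,0,0,0,0,80],[0,0,0,0,0,0,80],[0,0,0,0,0,0,80],[0,0,0,0,0,0,80]]])

```text
time_s: 16.38
position: [0.5848, -0.0277, 0.2326]
tcp_rot: [[0.0, -0.984, -0.179], [-0.001, -0.179, 0.984], [-1.0, 0.0, -0.001]]
force: [-0.6, -0.6, 0.9]
opening: 0.912
```

```bash
python3 - <<'E'
from h import *
s=bot.read_state();print(s['time_s'],s['position'],s['opening']*87,s['force'])
c=cap('scene');f=c['frame'][190:280,180:300,::-1];cv2.imwrite('pics/s9.png',cv2.resize(f,(800,600),interpolation=cv2.INTER_CUBIC))
E
```

```text
16.3833 [ 0.58475156 -0.0277129   0.23259962] 79.37557105893426 [-0.60658673 -0.63645673  0.8602517 ]
```

View pics/s9.png

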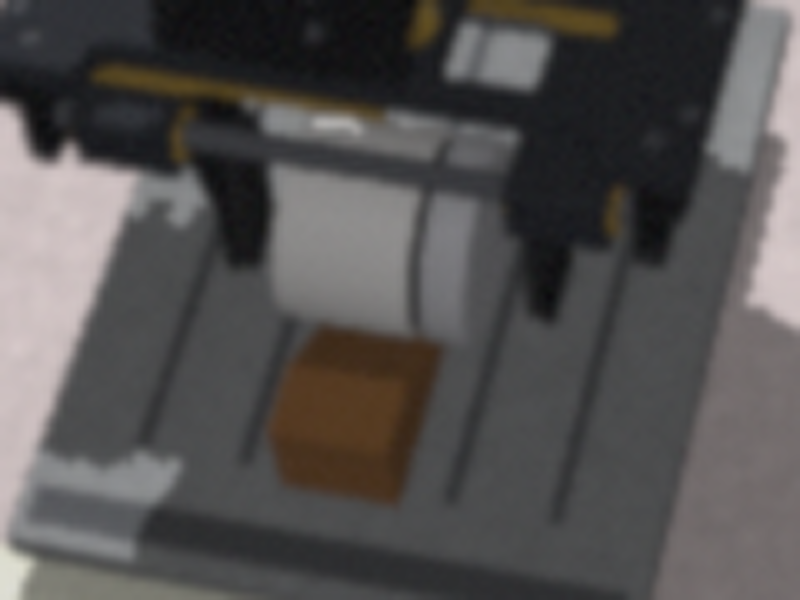

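The jar at (370,240) stays against the wedge, with both fingers clear of it. Withdraw straight up.

Request:
step_arm(motion=[[[0,0,0,0,0,4,80],[0,0,0,0,0,14,80],[0,0,0,0,0,30,80],[0,0,0,0,0,50,80],[0,0,0,0,0,72,80],[0,0,0,0,0,94,80],[0,0,0,0,0,112,80],[0,0,0,0,0,124,80],[0,0,0,0,0,130,80],[0,0,0,0,0,130,80]]])

```text
time_s: 17.27
position: [0.585, -0.0277, 0.365]
tcp_rot: [[0.004, -0.984, -0.179], [-0.002, -0.179, 0.984], [-1.0, -0.004, -0.002]]
force: [0.2, -0.0, 0.8]
opening: 0.915
```

Request:
step_arm(motion=[[[0,0,0,-5,10,0,80],[0,0,0,-15,35,0,80],[0,0,0,-30,65,0,80],[0,0,0,-45,100,0,80],[0,0,0,-60,135,0,80],[0,0,0,-70,165,0,80],[0,0,0,-78,185,0,80],[0,0,0,-80,195,0,80],[0,0,0,-80,200,0,80],[0,0,0,-80,200,0,80]]])

```text
time_s: 18.1
position: [0.5047, 0.173, 0.3621]
tcp_rot: [[-0.001, -0.984, -0.18], [-0.001, -0.18, 0.984], [-1.0, 0.001, -0.001]]
force: [0.6, 0.1, -0.5]
opening: 0.919
```

```bash
python3 - <<'E'
from fit import *
s=bot.read_state();print(s['time_s'],s['position'],s['force'])
c6,s6=np.cos(R(6)),np.sin(R(6))
def sdc(q):
    z=q[:,2]-.0347
    return sd_chock(np.stack([c6*q[:,0]-s6*z,q[:,1],s6*q[:,0]+c6*z],1))
for n in('scene','top'):
    c=cap(n,n+'10.png');P=cloud(c);h=cv2.cvtColor(c['frame'],cv2.COLOR_RGB2HSV)
    ok=np.isfinite(P).all(-1)
    m=(h[...,1]>100)&(h[...,0]<25)&ok&(P>=[.57,-.07,.037]).all(-1)&(P<=[.7,.04,.07]).all(-1)
    x,e,q=fit(P[m],sdc,(.6208,-.021,.18));print(n,'chock',x.round(4),np.degrees(x[2]).round(2),e,q)
    m=(h[...,1]<60)&ok&(P>=[.53,-.09,.06]).all(-1)&(P<=[.64,.04,.11]).all(-1)
    y,e,q=fit(P[m],lambda q:sd_jar(q,.069),(.5835,-.028,.18));print(n,'jar',y.round(4),np.degrees(y[2]).round(2),e,q)
    d=y[:2]-x[:2];w=R(10.3)
    print('jar rel chock horiz along/across mm',1000*(d@[np.cos(w),np.sin(w)]),1000*(d@[-np.sin(w),np.cos(w)]),'expected along',1000*(-.041*c6+.03*s6))
    f=c['frame'][180:290,170:310,::-1] if n=='scene' else c['frame'][120:245,220:360,::-1]
    cv2.imwrite('pics/%s10c.png'%n,cv2.resize(f,None,fx=4.5,fy=4.5,interpolation=cv2.INTER_CUBIC))
E
```

```text
18.1 [0.50467186 0.17299324 0.36212166] [ 0.55021444  0.13394872 -0.49668902]
scene chock [ 6.210e-01 -2.190e-02  1.884e-01  4.000e-04] 10.79 0.9342257665432454 458
scene jar [ 5.837e-01 -2.850e-02  1.852e-01 -1.000e-04] 10.61 1.2523997962318525 1004
jar rel chock horiz along/across mm -37.866173452748164 0.13155546205216337 expected along -37.639543812069604
top chock [ 0.6207 -0.0214  0.2311  0.    ] 13.24 1.5277059811153355 235
top jar [ 0.5832 -0.0272  0.1734 -0.0006] 9.93 1.4737871009591317 636
jar rel chock horiz along/across mm -37.92704305288679 0.9718092018203035 expected along -37.639543812069604
```

View pics/scene10c.png

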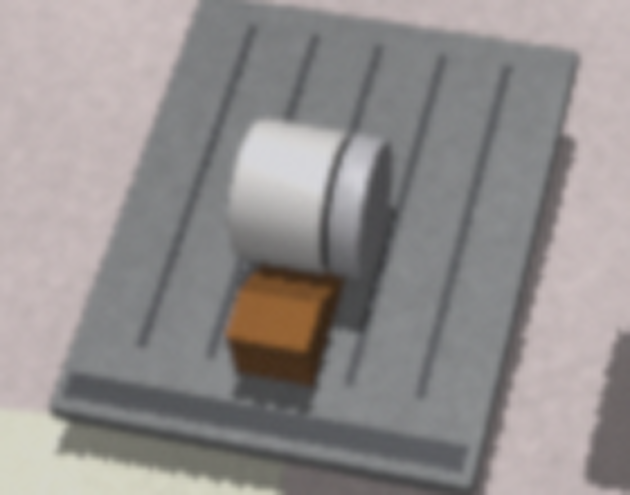

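View pics/top10c.png

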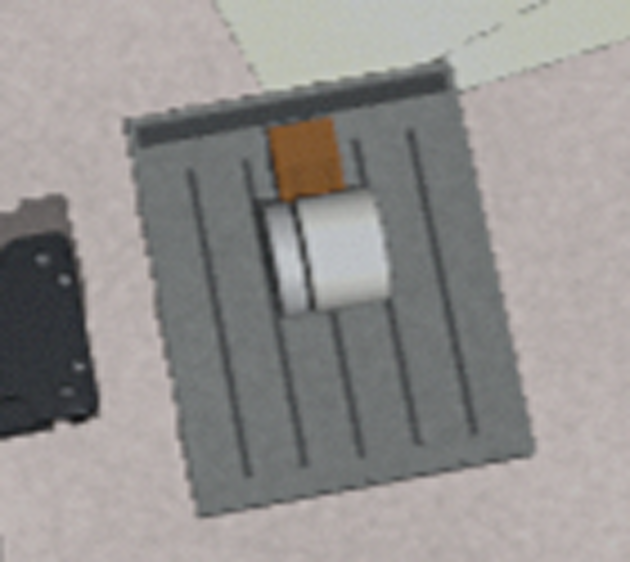

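The jar rests against the wedge, across the slope: in the scene crop the jar is at (310,200) and the wedge at (285,325). Both cameras put the jar within about 0.3 mm of the touching distance and within 1 mm of centred. Handing in.

```bash
python3 - <<'E'
from rig import bot
print(bot.hand_in()); print(bot.read_state()['time_s'])
E
```

```text
the job is handed in; nothing more can be done
None
the job is handed in; nothing more can be done
```

The wedge is on the lower half of the drip board with its slope uphill. The jar was set down across the slope against it before I let go. I handed in at about 18 s of the 51 s allowed, with the arm clear and touching nothing.

**Last checks:**
- **Gap to the wedge:** the scene and top cameras put the jar's axis 37.9 mm uphill of the wedge's centre, measured level. Touching would be 37.6 mm.
- **Centring:** the jar was 0.1 mm off the wedge's centre by the scene camera and 1.0 mm by the top camera.
- **Staying put:** the jar did not visibly move after release, and its position after I withdrew agreed with where I let go.
- **Forces:** the readings I took stayed below 7 N.

**Disagreements:**
- **Wedge angle:** the scene camera gave 10.8° and the top camera 13.2°, against about 10.3° for the board. The top fit used few pixels and was noisier, so I did not act on it.
- **Contact with the wedge:** the force while nudging the jar downhill did not clearly separate wedge contact from friction on the board. I relied on the measured positions for that.

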